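Clamp the mended pumice holder on the basin ledge

ROBOT

A 6-joint arm with a two-finger parallel gripper is mounted at the origin on the work surface. World frame = base frame: x ahead of the robot, y to its left, z up, the work surface at z = 0. Lengths are in m, angles in rad, forces in N, time in s.
With the tool pointing down it reaches from about 0.375 to 0.975 m from the base axis. Payload 3.8 kg.
Tool frame: the origin (TCP) lies on the centre line of the jaws, within the pads' length; the fingertips stand 14 mm ahead of it and the grasp point (between the pads) lies 5 mm behind it; z points along the fingers, y is the line along which they close (so a half turn about z gives the same grasp; the last joint's range is limited). The gripper opens to 85 mm and grips with 20 to 120 N. Pads are 22 mm wide; open, the fingers measure 114 mm over their backs; the gripper's body (76 mm by 85 mm) begins 54 mm behind the grasp point. The pads swing forward as they close: fully open they stand 13 mm farther back than shut.
Start: joints at [-1.18, 0.264, 1.604, -0, 1.274, -0.037], TCP at [0.28, -0.614, 0.245] pointing down, gripper open.
Joint ranges: [-2.63, 2.63], [-0.94, 2.18], [0.31, 2.57], [-1.31, 4.45], [0, 2.66], [-2.55, 2.55]. Speed limits (rad/s): [2.57, 2.57, 3.14, 3.14, 3.14, 3.14].

INTERFACE

Orientations are given as a rotation vector (axis times angle).
In Python, from workcell import bot, eyes, spot_in gives the robot as it stands.
- The arm moves only by the tool carry_out, never from a script. Its argument "series" is text: rows parted by semicolons, each of 4 numbers parted by spaces: the shift along the world's x, y, z in m, then the turn about the world's z in degrees. In form: tx ty tz roll; .... A call has 1 to 20 rows; each row shifts and turns the commanded pose from where the row before left it; what a row does not reach is not made up. A row lasts 1/8 s, in which the tool goes at most 62.5 mm and 10.7 degrees, less where a joint would pass 70% of its speed; a pose out of reach is approached as far as the arm can. A call is refused whole if a number of a shift passes 0.0625 or a number of a turn 10.7, either way. A call with a gripper value outside its range is refused whole. "jaw" is the gripper command: -1 is shut, 1 is fully open, values between are in proportion, set as the call begins (left out, the last holds). The fingers move at their own pace and stop on an object; "grip_force" is the grip in N (left out, the last holds). Time passes only in rows, so rows that do not move let the fingers close. It gives the time, the measured TCP pose, the force, the opening and the grip force at its end, in the units of the state.
- bot.read_state(): the state, without advancing time (a new reading comes with each control period).
- eyes.read_camera(name): name is "side" or "top" or "wrist"; returns (picture, depth): 480x640x3 uint8, blue, green, red; 480x640 float32, m along the optical axis (not along the pixel's ray), 0 where there is no reading.
- eyes.get_calibration(name): a dict with "K" (3x3 intrinsics, pixels), "position" and "rotation" of the camera in the world; the wrist camera has in their place "T_tool_cam" (4x4, takes a point from camera to tool coordinates, whose origin is the TCP and whose axes are the flange's). Camera axes: x right, y down, z forward; pixel columns grow to the right and rows downward; lengths in m; the calibration is good to about 2 mm. A picture is of the moment at which its call begins: read the wrist's pose just before it. get_calibration takes no time and is no camera call.
- bot.finish_job(): hands the job in; it is judged then, once.
Trained networks look in the newest picture that a camera, given by its name, has taken for a name from the list of things; names that differ only in an ending like _2 or _b are one class to them, and where a whole thing is asked for, a point or a joint stands for the part that bears it (a point fixed in the world has none). Each returns a list of dicts, best first, with "score" (0 to 1); they miss things now and then, are a little off and sometimes report something else, mostly with a low value. They report only what shows in the picture. A call takes as long as a camera call. They do not tell look-alikes from the thing itself.
- spot_in(camera, target): "rect" ([centre column, centre row, width, height] in pixels, round what is visible of it).
The state is a dict: "time": time; "q": joint angles; "joint_vel": joint speeds; "joint_torque": joint torques, N m; "tool_pos": TCP position; "tcp_rot": TCP orientation; "wrist_force": force on the tool from outside, world axes, zero at the start; "torque": the same for the moment, N m; "width": opening from 0.0 (shut) to 1.0 (fully open); "grip_force": force on a finger pad.
Only numpy, scipy, OpenCV 4.12 (cv2) and the standard library are available. Lean on these libraries where they do the work, as an engineer would, in place of code of your own. Each camera call takes 0.05 s, during which the arm holds its last target. There are 200 camera calls.

TASK

Lay the wooden pumice holder, stone side up, on the green clamp's wooden anvil with the stone centred under the foot and the handle sticking straight out of the open side, and let go of it. Then turn the black knob clockwise until the foot just touches the stone, and from there a quarter of a turn more, at no time much beyond that. Leave the other things on the tray and the ledge where they are.

Things in the scene. Friction and masses are not known exactly. Their poses are not given: they have to be found in the camera images.
- stone_top (a point): Centre of the top of the pumice stone on the loose wooden holder (0.11 to 0.2 kg, 190 mm long, lying stone up on the tray at the start). The stone (70 mm along y, 48 wide, 24 high) sits on a wooden head (80 along y, 56 wide, 20 thick); this point is 44 mm above the underside. z up out of the stone, y from the head towards the handle.
- handle (a point): Where to grip the same holder: middle of its handle, 108 mm from stone_top along y and 31 mm below it (13 mm above the head's underside). The handle is 26 mm wide (x), 22 thick (z), runs from 40 to 150 mm from the stone's centre, its underside 2 mm above the head's. Axes as stone_top. Gripped here, the gripper stays clear of the clamp's knob.
- anvil_top (a point): Centre of the top of the green clamp's fixed wooden anvil (80 mm x, 100 mm y), under the screw axis; 28 to 32 mm over the ledge, differing by start. z up; y points out of the open side. Post: on -y, its face 66 mm off. Overhead arm: underside 129 mm over the ledge, ends 25 mm past the axis in +y. A holder laid right has stone_top 44 mm above this point, y the same way.
- knob_grip (a point): Centre of the black bar knob on top of the clamp, on the vertical screw axis, 199 mm above the ledge. The bar is 74 mm long (x), 18 thick (y, the way to pinch it from above), 36 high; one end is red. The axes turn with the knob. It turns in place, neither rising nor sinking. Clear all round; the clamp's top is 28 mm below this point.
- knob (a joint): Knob angle in rad, 0 at the upper stop, growing clockwise as seen from above, up to 6.28; starts between 0 and 0.4. It drives the foot down 28 mm a turn (4.46 mm per rad), needs about 0.12 N m to turn, more once the foot presses, and stays where it is left.
- foot (a joint): How far the clamp's spring foot has been pushed up into its screw, in m: 0 while it hangs free, grows once it touches the stone by 4.46 mm per rad of further knob turning (about 7 mm for a quarter turn); end stop at 15 mm. The spring starts at 6 N and adds 1 N per mm.
- foot_face (a point): Centre of the underside of the clamp's foot, a black rubber disc 44 mm across and 10 mm thick on a steel screw, on the screw axis under the arm. At the start it hangs some 7 to 13 mm above where the stone's top will be.
- tray: White turntable tray, 330 mm across, at its underside centre; it is locked and does not move. Its top is 22 mm above the ledge, with a rim 9 mm higher. Carries the holder, the mug and the jar.
- mug: steel mug on the tray, 76 mm across, 85 mm high, handle to one side. Leave it alone. Origin at its underside centre.
- jar: glass jar with steel lid on the tray, 72 mm across, 110 mm high. Leave it alone. Origin at its underside centre.
- soap_dish: blue soap dish with a pink soap, 85 x 125 x 30 mm, on the ledge. Leave it alone. Origin at its underside centre.
- bodna: orange bodna (spouted water pot), 160 mm across the belly, 185 mm high, spout and handle reach 140 mm and 108 mm from its axis. Leave it alone. Origin at its underside centre.
- brush: green scrubbing brush lying on the ledge. Leave it alone. Origin at its underside centre.
- cup: red plastic cup, 84 mm across, 100 mm high, on the ledge. Leave it alone. Origin at its underside centre.
Not all that is in view belongs to the job. Of the things that look like the part that bears stone_top, the middle-sized one is meant.

How it is judged:
By the outcome, as a careful person would: the job done as asked, in the order asked, and still so for the second after the job is handed in, with the robot touching nothing.
It also fails if it takes over 72 s, if anything falls off the work surface, if the arm or the gripper's body presses on something with over 40 N, if the wrist force passes 120 N, or if a joint passes its speed limit or range.

## Working session

There is one attempt and no reset: what is moved stays moved. The work goes in short steps, Python scripts to look and compute and a tool call to move; the robot and the scene stay as the last step left them, time stands still between calls to the robot, and variables do not carry over. Pictures are saved under pics/ and viewed, at most 10 in all, crops included, and the job is handed in when it is done.

Besides the shell and the picture viewer there is one more tool, called after "Call:" as name(argument=value, ...) on one line, values as JSON. carry_out: Moves the arm, as the interface text tells. Its arguments: {"type":"object","properties":{"series":{"type":"string"},"jaw":{"type":"number"},"grip_force":{"type":"number"}},"required":["series"]}

```bash
ls; mkdir -p pics
cat > h.py <<'E'
import numpy as np, cv2
from workcell import bot, eyes, spot_in
from scipy.spatial.transform import Rotation as R
def cam(name):
    s=bot.read_state(); im,d=eyes.read_camera(name); c=eyes.get_calibration(name)
    K=np.array(c["K"])
    if name=="wrist":
        T=np.eye(4);T[:3,:3]=R.from_rotvec(s["tcp_rot"]).as_matrix();T[:3,3]=s["tool_pos"];T=T@np.array(c["T_tool_cam"])
        return im,d,K,T[:3,:3],T[:3,3]
    rot=np.array(c["rotation"]); 
    if rot.shape!=(3,3): rot=R.from_rotvec(rot).as_matrix()
    return im,d,K,rot,np.array(c["position"])
def cloud(d,K,Rm,p):
    v,u=np.mgrid[:480,:640]
    P=np.stack([(u-K[0,2])/K[0,0]*d,(v-K[1,2])/K[1,1]*d,d],-1)@Rm.T+p
    P[d==0]=np.nan
    return P
E
python3 - <<'E'
from h import *
print(bot.read_state())
for n in ("side","top"):
    im,d,K,Rm,p=cam(n); print(n,p,Rm[:,2]); cv2.imwrite(f"pics/{n}0.png",im)
    P=cloud(d,K,Rm,p); np.savez(f"{n}0.npz",im=im,P=P)
    for t in ("stone_top","handle","anvil_top","knob_grip","foot_face","tray","mug","jar","bodna"):
        for r in spot_in(n,t)[:4]: 
            c=np.round(r["rect"]).astype(int); print(t,c,round(r["score"],2),np.round(P[min(479,c[1]),min(639,c[0])],3))
E
```

```text
pics
{'time': 0.0, 'q': array([-1.17992901e+00,  2.64763010e-01,  1.60536113e+00,  9.33836346e-06,
        1.27366437e+00, -3.69028191e-02]), 'joint_vel': array([-3.28534489e-03,  4.03853857e-04, -2.18051031e-04,  5.44846073e-05,
        7.69483098e-04, -7.91850930e-04]), 'joint_torque': array([ 8.07918495e-04, -5.15107477e+01, -3.67311215e+01, -1.16884439e-04,
        1.29958894e-02, -8.87256306e-06]), 'tool_pos': array([ 0.27975852, -0.6135478 ,  0.24396227]), 'tcp_rot': array([-3.06789425e+00, -6.66364917e-01,  5.93064521e-04]), 'wrist_force': array([-0.38871785,  1.41740524, -0.84703064]), 'torque': array([-0.0092172 ,  0.00614091, -0.00218674]), 'grip_force': 0.0, 'width': 0.9980133416044396}
side [0.355061   0.97313785 1.06425835] [ 0.12450363 -0.71822642 -0.68457991]
stone_top [291 340  24  75] 0.93 [0.546 0.285 0.041]
stone_top [378 251  40  20] 0.93 [ 0.361 -0.078  0.013]
stone_top [425 364  51 108] 0.62 [0.225 0.296 0.031]
handle [294 339  26  76] 0.78 [0.543 0.265 0.018]
handle [381 252  40  18] 0.7 [ 0.352 -0.078  0.009]
handle [328 181  22  20] 0.6 [ 0.52  -0.156  0.192]
[... 415 characters left out ...]
386 0.106]
jar [233 309  32  48] 0.93 [0.687 0.266 0.111]
bodna [314 147  66  62] 0.71 [ 0.608 -0.429  0.119]
top [0.3989337  0.03213288 1.78408409] [ 0.06443818  0.00505213 -0.99790891]
stone_top [358 281  25  34] 0.82 [ 0.361 -0.081  0.02 ]
stone_top [239 322  88  40] 0.81 [0.233 0.272 0.035]
handle [238 322  84  39] 0.78 [0.234 0.274 0.037]
anvil_top [388 225  32  30] 0.77 [ 0.522 -0.153  0.159]
knob_grip [396 220  15  31] 0.68 [ 0.531 -0.168  0.213]
tray [239 195 109 110] 0.78 [0.613 0.283 0.029]
mug [212 171  46  29] 0.91 [0.685 0.367 0.031]
mug [396 223  14  30] 0.72 [ 0.523 -0.168  0.217]
jar [252 161  30  27] 0.67 [0.699 0.234 0.134]
bodna [494 189  55  89] 0.6 [ 0.629 -0.45   0.153]
```

Run:
```python
import cv2,numpy as np
a=cv2.imread("pics/side0.png")[130:430,180:480]; b=cv2.imread("pics/top0.png")[140:370,180:440]
a=cv2.resize(a,(590,590),interpolation=cv2.INTER_CUBIC)
cv2.imwrite("pics/side1.png",a)
cv2.imwrite("pics/top1.png",cv2.resize(b,None,fx=2.5,fy=2.5,interpolation=cv2.INTER_CUBIC))
```

```text
(no output)
```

View pics/side1.png

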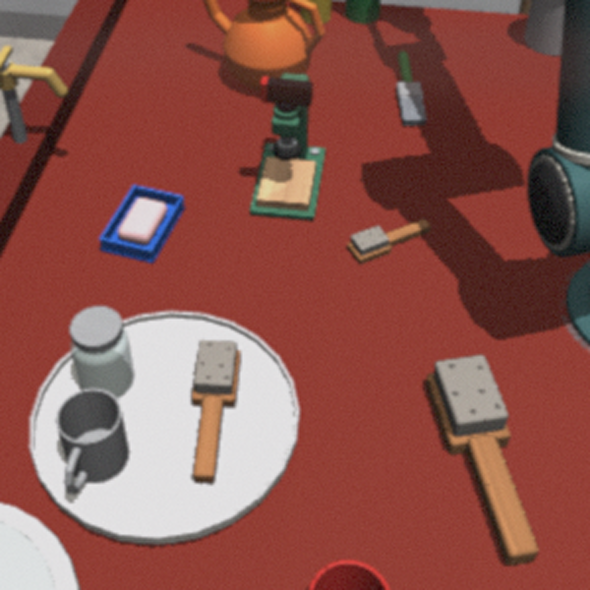

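View pics/top1.png

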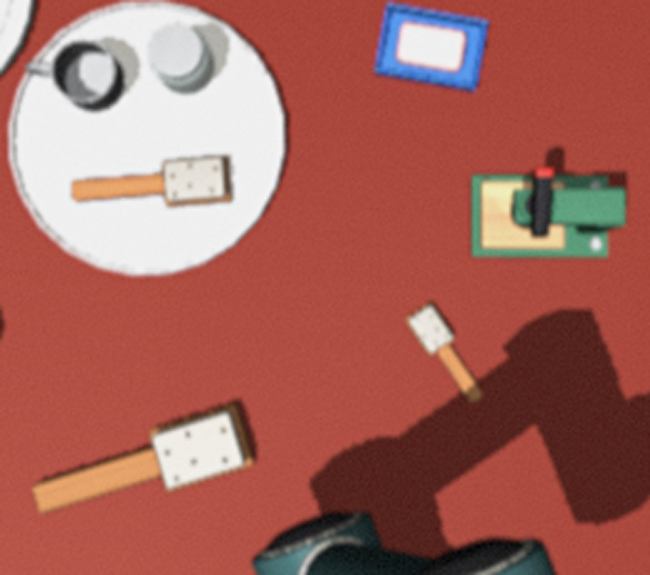

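Look-alikes for the holder: the small one at side (378,251), the large one at side (425,364), and the middle-sized one on the tray at side (291,335) / top (250,212). I choose the tray one because it is middle-sized and lies on the tray as described. The clamp is at side (325,205), with its open side towards +y and the knob's red end towards +x.

Run:
```python
from h import *
for n in ("side","top"):
    D=np.load(f"{n}0.npz"); P=D["P"].reshape(-1,3); im=D["im"].reshape(-1,3)
    def sel(lo,hi): return np.all((P>lo)&(P<hi),axis=1)
    print(n,"ledge z",np.nanmedian(P[sel([.4,0,-.03],[.6,.1,.03])][:,2]))
    for nm,lo,hi in (("stone",[.49,.15,.055],[.6,.29,.08]),("knob",[.45,-.25,.185],[.6,-.08,.25]),("wood",[.4,-.2,.015],[.65,-.02,.045])):
        m=sel(lo,hi)
        if nm=="wood": m&=(im[:,2]>150)&(im[:,1]>110)&(im[:,0]<im[:,2]-30)
        Q=P[m]; 
        if len(Q)<10: print(nm,len(Q)); continue
        (c,s,a)=cv2.minAreaRect((Q[:,:2]*1000).astype(np.float32)); print(nm,len(Q),np.round(np.median(Q,0),3),np.round(c,1),np.round(s,1),round(a,1))
```

```text
side ledge z -0.0005846665416854302
stone 485 [0.56  0.23  0.065] [561.  224.9] [47.9 74.8] 6.0
knob 317 [ 0.529 -0.161  0.207] [ 528.4 -166.9] [26.6 73.3] 89.7
wood 369 [ 0.521 -0.149  0.028] [ 479.6 -141.6] [ 97.6 182.9] 72.3
top ledge z -8.581815369690382e-05
stone 383 [0.563 0.223 0.066] [562.5 228.8] [48.4 81.9] 5.7
knob 222 [ 0.531 -0.168  0.216] [ 531.7 -171.2] [22.8 75.1] 88.2
wood 450 [ 0.522 -0.143  0.028] [496.1 -97.1] [104.5 195.8] 29.3
```

Call:
carry_out(series="0.01 0.05 0.015 4;0.015 0.0525 0.015 4;0.015 0.0525 0.015 4;0.015 0.0525 0.01 4;0.015 0.0525 0 4;0.015 0.0525 0 4;0.015 0.0525 0 4;0.015 0.0525 0 4;0.015 0.0525 0 4;0.015 0.0525 0 4;0.015 0.0525 0 4;0.015 0.0525 0 4;0.015 0.0525 0 4;0.015 0.0525 0 4;0.015 0.0525 0 4;0.015 0.0525 -0.015 4;0.02 0.0525 -0.015 4;0.015 0.05 -0.015 4;0 0 0 0", jaw=1)

```text
time: 3.38
tool_pos: [0.5494, 0.3286, 0.2525]
tcp_rot: [-2.086, -2.346, 0.005]
wrist_force: [-0.9, -0.3, -0.1]
width: 1.003
grip_force: 0.0
```

```bash
cat > w.py <<'E'
from h import *
import sys
s=bot.read_state(); print(s["time"],np.round(s["tool_pos"],4),np.round(s["tcp_rot"],3),np.round(s["q"],2))
print("tool y deg",np.degrees(np.arctan2(*R.from_rotvec(s["tcp_rot"]).as_matrix()[[1,0],1])))
im,d,K,Rm,p=cam("wrist"); P=cloud(d,K,Rm,p); tag=sys.argv[1]
cv2.imwrite(f"pics/{tag}.png",im); np.savez(f"{tag}.npz",im=im,P=P)
print("cam",np.round(p,3),np.round(Rm[:,2],2),np.round(Rm[:,0],2))
E
python3 w.py w1
python3 - <<'E'
from h import *
D=np.load("w1.npz");P=D["P"].reshape(-1,3);im=D["im"].reshape(-1,3).astype(int)
def rect(m,nm):
    Q=P[m]
    if len(Q)<20: print(nm,len(Q)); return
    c,s,a=cv2.minAreaRect((Q[:,:2]*1000).astype(np.float32)); print(nm,len(Q),np.round(np.median(Q,0),4),np.round(c,1),np.round(s,1),round(a,1))
b=(P[:,0]>.48)&(P[:,0]<.62)&(P[:,1]>.15)&(P[:,1]<.42)
rect(b&(P[:,2]>.06)&(P[:,2]<.075),"stone")
wood=(im[:,2]-im[:,0]>50)&(P[:,2]>.035)&(P[:,2]<.058)
rect(b&wood&(P[:,1]>.28),"handle")
E
```

```text
3.375 [0.5494 0.3286 0.2525] [-2.086 -2.346  0.005] [0.5  0.2  1.67 0.   1.28 0.38]
tool y deg 6.720515006364883
cam [0.541 0.405 0.38 ] [ 0.03 -0.3  -0.95] [ 0.99  0.12 -0.  ]
stone 2872 [0.5613 0.2277 0.065 ] [561.5 224.9] [47.7 70.2] 5.6
handle 2259 [0.5514 0.3291 0.0449] [551.6 326.1] [24.4 94.3] 5.8
```

View pics/w1.png

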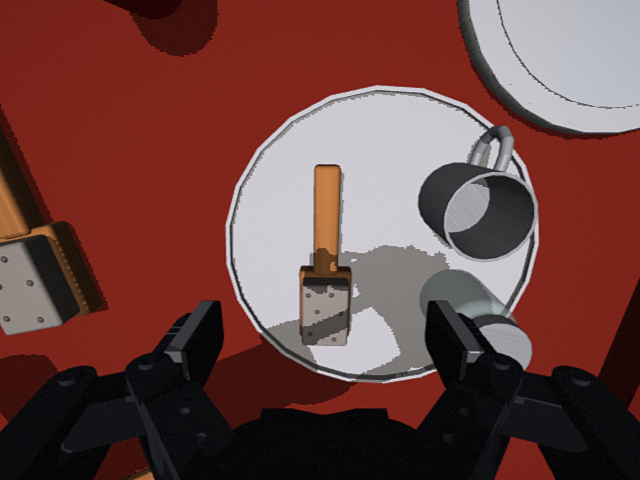

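The picture shows the holder at columns 300–350, rows 165–345, with its handle up-image (+y). The mug (478,210) and jar (490,310) are clear of the fingers. The measured stone size, 48×70 mm, confirms this is the middle-sized holder.

Call:
carry_out(series="0.0015 0.004 -0.0545 -1;0 0 -0.06 0;0 0 -0.055 0;0 0 -0.03 0;0 0 -0.015 0;0 0 0 0;0 0 0 0", jaw=0.4, grip_force=80)

```text
time: 4.3
tool_pos: [0.5532, 0.3303, 0.0431]
tcp_rot: [2.112, 2.324, 0.006]
wrist_force: [-0.7, -0.1, -0.4]
width: 0.698
grip_force: 0.0
```

Call:
carry_out(series="0 0 0 0;0 0 0 0;0 0 0 0;0 0 0 0;0 0 0 0;0 0 0 0", jaw=-1, grip_force=80)

```text
time: 5.05
tool_pos: [0.5522, 0.3304, 0.0419]
tcp_rot: [2.111, 2.326, 0.003]
wrist_force: [-0.8, 0.6, 5.5]
width: 0.28
grip_force: 81.6
```

Call:
carry_out(series="0 0 0.02 0;0 0 0.04 0;0 0 0.06 0;0 0 0.06 0;-0.01 -0.04 0.04 -1;-0.015 -0.055 0.02 -1;-0.015 -0.055 0.02 -1;-0.015 -0.055 0.02 -1;-0.015 -0.055 0.02 -1;-0.015 -0.055 0.02 -0.7;-0.015 -0.055 0.02 0;-0.015 -0.055 0.02 0;-0.015 -0.055 0.02 0;-0.015 -0.05 0 0;-0.01 0 0 0;0 0 0 0;0 0 0 0")

```text
time: 7.18
tool_pos: [0.3967, -0.1991, 0.4207]
tcp_rot: [-2.223, -2.219, -0.001]
wrist_force: [0.5, -0.2, -1.9]
width: 0.285
grip_force: 80.9
```

```bash
python3 w.py w2
python3 - <<'E'
from h import *
D=np.load("w2.npz");P=D["P"].reshape(-1,3);im=D["im"].reshape(-1,3).astype(int)
def rect(m,nm):
    Q=P[m]
    if len(Q)<20: print(nm,len(Q)); return
    c,s,a=cv2.minAreaRect((Q[:,:2]*1000).astype(np.float32)); print(nm,len(Q),np.round(np.median(Q,0),4),np.round(c,1),np.round(s,1),round(a,1))
b=(P[:,0]>.44)&(P[:,0]<.62)&(P[:,1]>-.3)&(P[:,1]<-.03)
rect(b&(P[:,2]>.205)&(P[:,2]<.23),"knobtop")
wood=(im[:,2]-im[:,0]>50)&(im[:,1]>im[:,2]*.5)
rect(b&wood&(P[:,2]>.018)&(P[:,2]<.045),"anvil")
g=(im[:,1]>im[:,2]+10)
rect(b&g&(P[:,2]<.03),"base"); rect(b&g&(P[:,2]>.1)&(P[:,2]<.2),"arm")
E
```

```text
7.175 [ 0.3967 -0.1991  0.4207] [-2.223e+00 -2.219e+00 -1.000e-03] [-0.52 -0.24  1.8   0.    1.58 -0.52]
tool y deg -0.10727525504435748
cam [ 0.397 -0.122  0.548] [-0.   -0.3  -0.95] [ 1. -0. -0.]
knobtop 1553 [ 0.528  -0.1681  0.2157] [ 529.2 -168.7] [18.2 74.1] 88.2
anvil 1995 [ 0.5141 -0.1608  0.0277] [ 528.9 -168.9] [79.9 99.8] 0.4
base 1823 [ 0.4978 -0.1994  0.011 ] [ 545.5 -191.2] [131.7 164. ] 1.1
arm 3433 [ 0.5241 -0.2196  0.1597] [ 526.5 -205.8] [ 47.2 123.6] 2.1
```

View pics/w2.png

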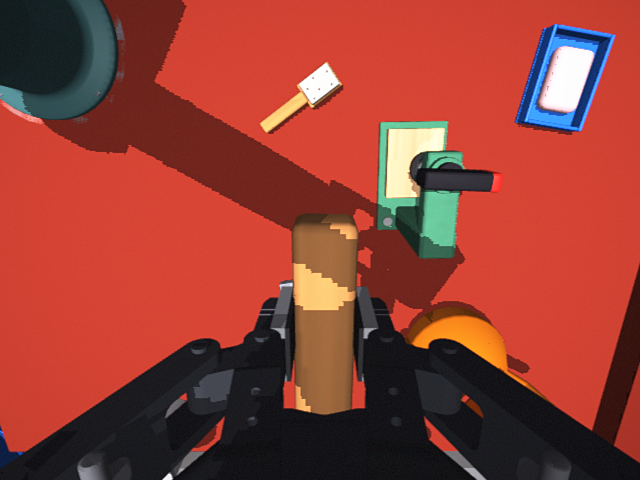

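The picture shows the clamp at columns 378–465, rows 120–258, the knob at (460,180) with its red end to the right (+x), and the holder firmly in the jaws. The anvil rectangle measures 80×100 mm and its centre agrees with the knob axis, both near (0.529, −0.169).

Call:
carry_out(series="0.026 0.053 0 0.5;0.027 0.054 -0.01 0;0.027 0.054 -0.01 0;0.027 0.054 -0.01 0;0.0258 0.0541 -0.02 0;0 0 -0.06 0;0 0 -0.06 0;0 0 -0.06 0;0 0 -0.06 0;0 0 -0.05 0;0 0 -0.02 0;0 0 -0.008 0;0 0 0 0;0 0 0 0")

```text
time: 8.98
tool_pos: [0.5305, 0.0688, 0.0546]
tcp_rot: [2.213, 2.227, 0.003]
wrist_force: [0.0, -0.7, -0.9]
width: 0.283
grip_force: 80.8
```

```bash
cat > s.py <<'E'
from h import *
import sys
tag=sys.argv[1]; s=bot.read_state(); print(s["time"],np.round(s["tool_pos"],4),np.round(s["q"],2),np.round(s["torque"],3))
im,d,K,Rm,p=cam("side"); P=cloud(d,K,Rm,p); np.savez(tag+".npz",im=im,P=P)
cv2.imwrite(f"pics/{tag}.png",cv2.resize(im[150:290,250:400],(640,597),interpolation=cv2.INTER_CUBIC))
print(K[0,0])
im=im.reshape(-1,3).astype(int);P=P.reshape(-1,3)
gray=(im.max(1)-im.min(1)<40)&(im.min(1)>90)
m=gray&(abs(P[:,0]-.53)<.05)&(P[:,2]>.05)&(P[:,2]<.11)&(P[:,1]<0)&(P[:,1]>-.24)
Q=P[m]; print("stone",len(Q))
if len(Q)>20:
    A=np.c_[Q[:,:2]-Q[:,:2].mean(0),np.ones(len(Q))]; k=np.linalg.lstsq(A,Q[:,2],rcond=None)[0]
    print("mean",Q.mean(0).round(4),"slopes x,y",k[:2].round(3)); print(np.round(cv2.minAreaRect((Q[:,:2]*1000).astype(np.float32))[0:2],1),cv2.minAreaRect((Q[:,:2]*1000).astype(np.float32))[2])
m=(abs(P[:,0]-.529)<.03)&(P[:,2]>.07)&(P[:,2]<.125)&(P[:,1]>-.2)&(P[:,1]<-.12)&(im.max(1)<90)
Q=P[m]; print("dark foot",len(Q), Q.min(0).round(4) if len(Q) else "", np.percentile(Q[:,2],[2,10,50,90]).round(4) if len(Q) else "")
E
python3 s.py s2
```

```text
8.975 [0.5305 0.0688 0.0546] [0.08 0.2  2.07 0.   0.87 0.08] [ 0.103  0.015 -0.025]
504.119241352219
stone 4
dark foot 62 [ 0.509  -0.1828  0.0863] [0.0874 0.0912 0.0958 0.1095]
```

View pics/s2.png

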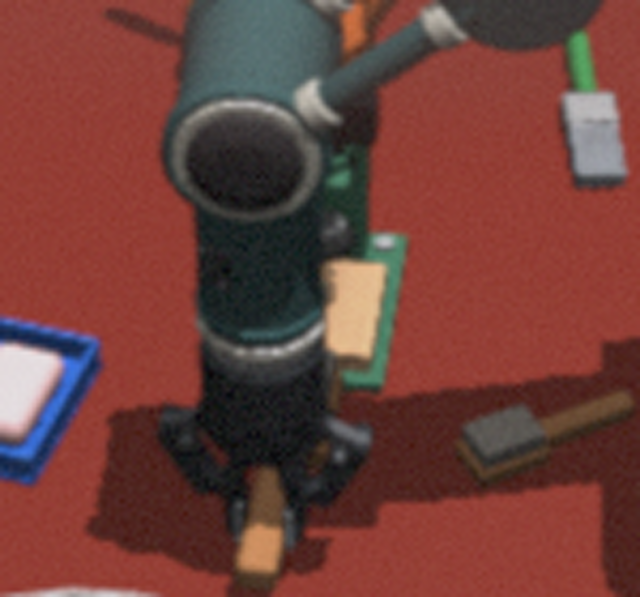

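The arm hides the holder's head from the side camera. I see only the handle tip at (262,540) of the crop. I'll use the top camera and the wrist depth of the handle for pitch.

```bash
cat > t.py <<'E'
from h import *
import sys
s=bot.read_state(); y0=s["tool_pos"][1]; x0=s["tool_pos"][0]; z0=s["tool_pos"][2]
def fit(Q,nm):
    for _ in range(4):
        mu=Q.mean(0); A=np.c_[Q[:,:2]-mu[:2],np.ones(len(Q))]; k=np.linalg.lstsq(A,Q[:,2],rcond=None)[0]; r=Q[:,2]-A@k; Q=Q[abs(r)<max(.002,2*r.std())]
    c,sz,a=cv2.minAreaRect((Q[:,:2]*1000).astype(np.float32))
    print(nm,len(Q),"mean",mu.round(4),"slope",k[:2].round(3),"rect",np.round(c,1),np.round(sz,1),round(a,1))
for n in ("top","wrist"):
    im,d,K,Rm,p=cam(n); P=cloud(d,K,Rm,p).reshape(-1,3); I=im.reshape(-1,3).astype(int)
    cv2.imwrite(f"pics/{n}_{sys.argv[1]}.png",im)
    gray=(I.max(1)-I.min(1)<40)&(I.min(1)>30)
    h=P[:,2]-z0
    m=gray&(abs(P[:,0]-x0)<.03)&(abs(h-.024)<.015)&(P[:,1]<y0-.06)&(P[:,1]>y0-.16)
    if m.sum()>30: fit(P[m],n+" stone")
    m=(I[:,2]-I[:,0]>40)&(abs(P[:,0]-x0)<.02)&(abs(h-.004)<.012)&(P[:,1]>y0+.013)&(P[:,1]<y0+.05)
    if m.sum()>30: fit(P[m],n+" handle")
E
python3 t.py a
python3 - <<'E'
from h import *
D=np.load("side0.npz");im=D["im"].astype(int);P=D["P"]
# foot column
for v in range(196,226): print(v,[ (int(im[v,u].max()),round(float(P[v,u,1]),3),round(float(P[v,u,2]),3)) for u in (322,326,330)])
E
```

```text
top stone 347 mean [ 0.5316 -0.0388  0.0775] slope [0.018 0.03 ] rect [531.3 -37.8] [47.8 67.7] 0.9
wrist handle 4516 mean [0.5306 0.0973 0.0567] slope [-0.001 -0.017] rect [530.6  97.1] [25.1 30.7] 0.1
196 [(48, -0.142, 0.147), (55, -0.145, 0.146), (58, -0.148, 0.145)]
197 [(51, -0.143, 0.143), (54, -0.144, 0.143), (52, -0.144, 0.145)]
198 [(45, -0.144, 0.138), (48, -0.143, 0.14), (47, -0.144, 0.141)]
199 [(80, -0.239, 0.055), (44, -0.155, 0.127), (54, -0.146, 0.136)]
200 [(87, -0.174, 0.105), (51, -0.161, 0.118), (63, -0.233, 0.059)]
201 [(80, -0.17, 0.105), (51, -0.161, 0.114), (85, -0.174, 0.104)]
202 [(83, -0.167, 0.104), (50, -0.16, 0.111), (108, -0.169, 0.105)]
203 [(89, -0.162, 0.104), (67, -0.157, 0.11), (86, -0.167, 0.103)]
204 [(73, -0.158, 0.103), (83, nan, nan), (66, -0.168, 0.098)]
205 [(54, -0.159, 0.099), (67, -0.156, 0.103), (54, -0.166, 0.096)]
206 [(44, -0.158, 0.096), (54, -0.154, 0.101), (52, -0.162, 0.095)]
207 [(38, -0.157, 0.093), (51, -0.157, 0.094), (48, -0.157, 0.095)]
208 [(42, -0.154, 0.092), (45, -0.155, 0.092), (37, -0.151, 0.097)]
209 [(30, -0.147, 0.0
[... 472 characters left out ...]
, -0.189, 0.028), (120, -0.191, 0.028), (218, -0.196, 0.026)]
217 [(128, -0.189, 0.024), (122, -0.186, 0.029), (219, -0.188, 0.028)]
218 [(129, -0.183, 0.026), (115, -0.181, 0.029), (218, -0.186, 0.026)]
219 [(130, -0.175, 0.028), (119, -0.177, 0.029), (219, -0.182, 0.026)]
220 [(129, -0.167, 0.032), (119, -0.172, 0.028), (220, -0.171, 0.031)]
221 [(127, -0.168, 0.027), (148, -0.165, 0.031), (219, -0.171, 0.028)]
222 [(157, -0.164, 0.026), (199, -0.163, 0.029), (222, -0.166, 0.027)]
223 [(219, -0.156, 0.029), (217, -0.158, 0.029), (221, -0.162, 0.027)]
224 [(225, -0.154, 0.027), (214, -0.153, 0.029), (221, -0.157, 0.027)]
225 [(224, -0.142, 0.034), (213, -0.147, 0.031), (221, -0.152, 0.028)]
```

Call:
carry_out(series="-0.001 -0.03 -0.001 0;-0.0005 -0.035 0 0;0 -0.03 0 0;0 -0.025 0 0;0 -0.011 0 0;0 0 0 0;0 0 0 0")

```text
time: 10.0
tool_pos: [0.5276, -0.062, 0.0521]
tcp_rot: [-2.215, -2.228, -0.0]
wrist_force: [0.3, 0.6, -1.3]
width: 0.289
grip_force: 80.8
```

```bash
python3 t.py b
```

```text
wrist handle 4582 mean [ 0.5276 -0.0332  0.0542] slope [-0.004 -0.018] rect [527.7 -33.6] [30.9 25.1] 89.8
```

Call:
carry_out(series="0.001 -0.0005 -0.0015 0;0 0 -0.0015 0;0 0 0 0;0 0 0 0")

```text
time: 10.6
tool_pos: [0.5289, -0.063, 0.0493]
tcp_rot: [2.215, 2.227, 0.001]
wrist_force: [-0.3, 1.7, 0.8]
width: 0.284
grip_force: 81.2
```

Call:
carry_out(series="0 0 -0.001 0;0 0 0 0;0 0 0 0")

```text
time: 10.98
tool_pos: [0.529, -0.063, 0.0487]
tcp_rot: [2.215, 2.227, 0.001]
wrist_force: [-1.4, 2.8, 5.4]
width: 0.285
grip_force: 81.8
```

Call:
carry_out(series="0 0 0 0;0 0 0 0;0 0 0 0;0 0 0 0", jaw=0.3)

```text
time: 11.48
tool_pos: [0.5284, -0.0632, 0.0478]
tcp_rot: [-2.215, -2.227, 0.0]
wrist_force: [-0.3, 0.4, 0.1]
width: 0.647
grip_force: 0.0
```

Call:
carry_out(series="0 0 0.03 0;0 0.01 0.06 0;-0.02 0.03 0.05 0;-0.06 0 0.01 0;-0.06 -0.01 0.01 0;0 -0.05 0.03 0;0 -0.055 0.01 0;0 -0.01 0.01 0;0 0 0 0;0 0 0 0", jaw=1)

```text
time: 12.72
tool_pos: [0.3883, -0.1471, 0.2573]
tcp_rot: [-2.213, -2.227, 0.0]
wrist_force: [0.5, -0.3, -1.1]
width: 0.998
grip_force: 0.0
```

```bash
python3 w.py w3; python3 s.py s3
python3 - <<'E'
from h import *
D=np.load("w3.npz");P=D["P"].reshape(-1,3);im=D["im"].reshape(-1,3).astype(int)
def rect(m,nm):
    Q=P[m]
    if len(Q)<20: print(nm,len(Q)); return
    c,s,a=cv2.minAreaRect((Q[:,:2]*1000).astype(np.float32)); print(nm,len(Q),np.round(np.median(Q,0),4),np.round(c,1),np.round(s,1),round(a,1))
b=(P[:,0]>.44)&(P[:,0]<.62)&(P[:,1]>-.26)&(P[:,1]<.03)
rect(b&(P[:,2]>.205)&(P[:,2]<.23),"knobtop")
gray=(im.max(1)-im.min(1)<40)&(im.min(1)>60)
rect(b&gray&(P[:,2]>.066)&(P[:,2]<.079),"stone")
rect(b&(im[:,2]-im[:,0]>40)&(P[:,2]>.04)&(P[:,2]<.06)&(P[:,1]>-.12),"handle")
rect(b&(im[:,2]-im[:,0]>40)&(P[:,2]>.024)&(P[:,2]<.033),"anvil")
E
```

```text
12.725 [ 0.3883 -0.1471  0.2573] [-2.213 -2.227  0.   ] [-0.42 -0.26  2.1   0.    1.3  -0.43]
tool y deg 0.3620874733894516
cam [ 0.388 -0.07   0.385] [ 0.   -0.3  -0.96] [ 1.    0.01 -0.  ]
12.775 [ 0.3883 -0.1469  0.2571] [-0.42 -0.26  2.1   0.    1.3  -0.43] [ 0.013 -0.013  0.015]
504.119241352219
stone 108
mean [ 0.5246 -0.1489  0.0725] slopes x,y [ 0.013 -0.046]
[[ 527.9 -158.3]
 [  55.4   46.2]] 87.89349365234375
dark foot 153 [ 0.5035 -0.1915  0.0701] [0.0714 0.075  0.0945 0.108 ]
knobtop 4783 [ 0.5252 -0.1654  0.2156] [ 528.5 -168.5] [19.2 72.8] 88.4
stone 1929 [ 0.5163 -0.1512  0.0716] [ 527.9 -185.1] [101.5  48.1] 89.7
handle 3550 [ 0.5258 -0.067   0.0514] [528.1 -69.8] [100.4  26.2] 89.7
anvil 1515 [ 0.4978 -0.1504  0.0277] [ 528.7 -124.9] [187.1  79.9] 89.6
```

View pics/w3.png

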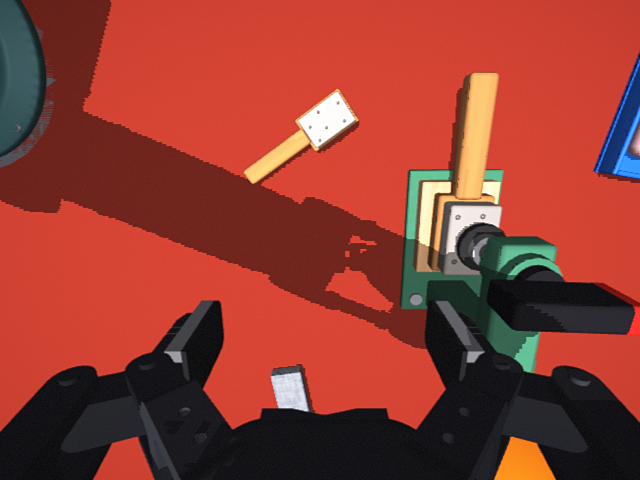

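View pics/s3.png

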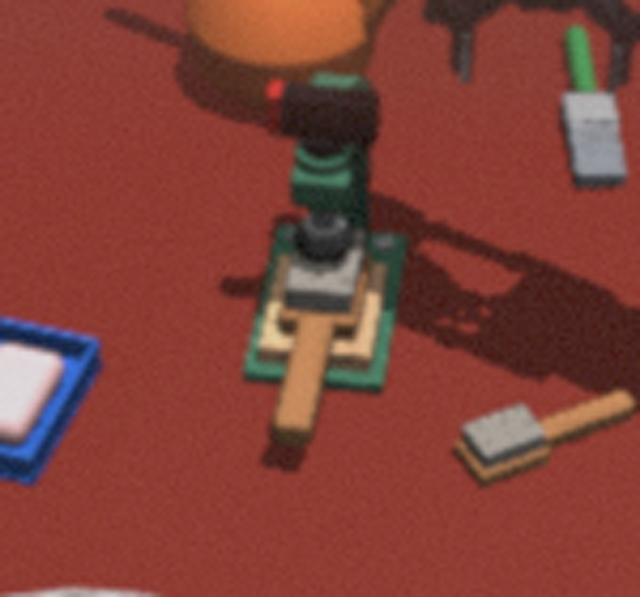

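Wrist view: the holder lies stone up at (470,235) with its handle straight out of the open side towards (478,75). The side view at (325,270) agrees, and the foot at (325,235) hangs above the stone. By the handle end, the stone is within about 1 mm of the axis. Now the knob.

Call:
carry_out(series="0.015 -0.002 0.005 9.8;0.016 -0.002 0 9.8;0.016 -0.003 0 9.8;0.016 -0.002 0 9.8;0.016 -0.003 0 9.8;0.016 -0.002 0 9.8;0.016 -0.003 0 9.8;0.015 -0.002 0 9.8;0.0145 -0.0025 0 9.6;0 0 0 0;0 0 0 0", jaw=1, grip_force=50)

```text
time: 14.2
tool_pos: [0.5285, -0.1687, 0.2624]
tcp_rot: [-0.049, -3.14, -0.001]
wrist_force: [-0.3, -0.4, 0.2]
width: 0.996
grip_force: 0.0
```

```bash
cat > st.py <<'E'
from h import *
s=bot.read_state(); y=np.degrees(np.arctan2(*R.from_rotvec(s["tcp_rot"]).as_matrix()[[1,0],1]))
print(round(s["time"],2),np.round(s["tool_pos"],4),"yaw",round(y,1),"q6",np.round(s["q"][[0,5]],3),"F",np.round(s["wrist_force"],1),"M",np.round(s["torque"],3),"tau6",round(s["joint_torque"][5],3),s["width"])
E
python3 st.py
```

```text
14.2 [ 0.5285 -0.1687  0.2624] yaw 88.2 q6 [-0.354 -1.894] F [-0.3 -0.4  0.2] M [-0.031 -0.02  -0.   ] tau6 0.001 0.9963344784855932
```

Call:
carry_out(series="0.0005 0 -0.03 0;0 0 -0.025 0;0 0 -0.01 0;0 0 0 0;0 0 0 0", jaw=0.2)

```text
time: 14.82
tool_pos: [0.5302, -0.1699, 0.1993]
tcp_rot: [0.047, 3.139, -0.001]
wrist_force: [0.0, -1.3, 0.5]
width: 0.6
grip_force: 0.0
```

Call:
carry_out(series="0 0 0 0;0 0 0 0;0 0 0 0;0 0 0 0;0 0 0 0", jaw=-1, grip_force=50)

```text
time: 15.45
tool_pos: [0.5301, -0.1699, 0.199]
tcp_rot: [0.047, 3.14, -0.001]
wrist_force: [-1.2, 0.7, 5.2]
width: 0.205
grip_force: 49.5
```

```bash
python3 st.py
```

```text
15.45 [ 0.5301 -0.1699  0.199 ] yaw 88.3 q6 [-0.355 -1.896] F [-1.2  0.7  5.2] M [ 0.047  0.166 -0.081] tau6 -0.1 0.2054557762885361
```

Call:
carry_out(series="0 0 0 -8;0 0 0 -10;0 0 0 -10;0 0 0 -10;0 0 0 -10;0 0 0 -10;0 0 0 -10;0 0 0 -6")

```text
time: 16.45
tool_pos: [0.5298, -0.1701, 0.199]
tcp_rot: [1.931, 2.477, -0.001]
wrist_force: [-1.5, -1.1, 5.5]
width: 0.202
grip_force: 49.7
```

```bash
python3 st.py
```

```text
16.45 [ 0.5298 -0.1701  0.199 ] yaw 14.1 q6 [-0.355 -0.601] F [-1.5 -1.1  5.5] M [-0.1    0.335  0.125] tau6 -0.569 0.20223077120145627
```

Call:
carry_out(series="0 0 0 -4;0 0 0 -4;0 0 0 -4")

```text
time: 16.82
tool_pos: [0.5297, -0.1702, 0.199]
tcp_rot: [2.177, 2.263, -0.001]
wrist_force: [-1.9, -0.0, 5.9]
width: 0.204
grip_force: 49.7
```

```bash
python3 st.py
```

```text
16.82 [ 0.5297 -0.1702  0.199 ] yaw 2.2 q6 [-0.355 -0.393] F [-1.9 -0.   5.9] M [-0.109  0.399  0.125] tau6 -0.459 0.2040794924183688
```

Call:
carry_out(series="0 0 0 -4;0 0 0 -4;0 0 0 -4;0 0 0 -4;0 0 0 -4")

```text
time: 17.45
tool_pos: [0.5296, -0.1701, 0.199]
tcp_rot: [2.537, 1.851, -0.001]
wrist_force: [-1.9, -0.5, 6.5]
width: 0.204
grip_force: 49.7
```

```bash
python3 st.py
```

```text
17.45 [ 0.5296 -0.1701  0.199 ] yaw -17.8 q6 [-0.355 -0.044] F [-1.9 -0.5  6.5] M [-0.11   0.435  0.128] tau6 -0.458 0.20402422566227407
```

Call:
carry_out(series="0 0 0 -4;0 0 0 -4;0 0 0 -4;0 0 0 -4;0 0 0 -4")

```text
time: 18.08
tool_pos: [0.5295, -0.1701, 0.199]
tcp_rot: [2.82, 1.382, -0.0]
wrist_force: [-1.8, -0.6, 6.3]
width: 0.201
grip_force: 49.8
```

```bash
python3 st.py; python3 s.py s4
```

```text
18.07 [ 0.5295 -0.1701  0.199 ] yaw -37.8 q6 [-0.355  0.305] F [-1.8 -0.6  6.3] M [-0.037  0.527  0.179] tau6 -0.459 0.20077284643728396
18.075 [ 0.5295 -0.1701  0.199 ] [-0.36  0.07  1.91 -0.    1.16  0.3 ] [-0.037  0.527  0.179]
504.119241352219
stone 87
mean [ 0.5266 -0.1447  0.0719] slopes x,y [-0.035  0.048]
[[ 527.6 -144.9]
 [  47.5   29. ]] 6.3470611572265625
dark foot 162 [ 0.5035 -0.1994  0.07  ] [0.0711 0.0752 0.0867 0.1083]
```

View pics/s4.png

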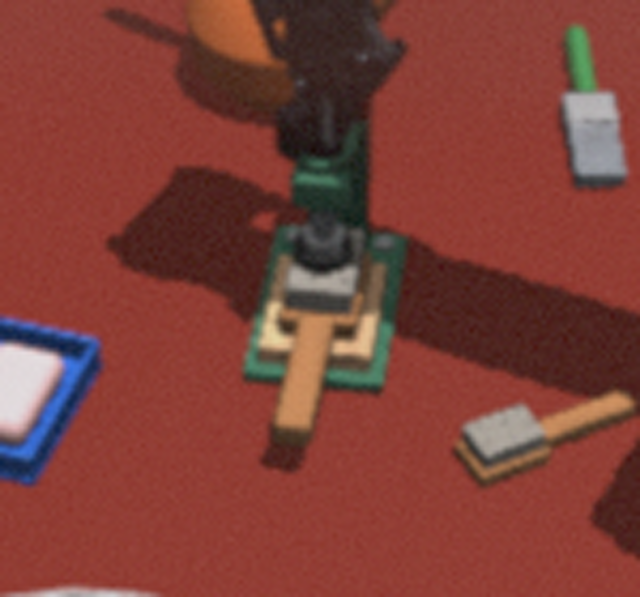

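Call:
carry_out(series="0 0 0 -4;0 0 0 -4")

```text
time: 18.38
tool_pos: [0.5295, -0.17, 0.199]
tcp_rot: [2.91, 1.182, -0.0]
wrist_force: [-2.1, -1.0, 7.3]
width: 0.205
grip_force: 49.8
```

```bash
python3 st.py
```

```text
18.38 [ 0.5295 -0.17    0.199 ] yaw -45.8 q6 [-0.355  0.445] F [-2.1 -1.   7.3] M [-0.034  0.568  0.148] tau6 -0.461 0.20518644389212962
```

Call:
carry_out(series="0 0 0 -4;0 0 0 -4")

```text
time: 18.62
tool_pos: [0.5295, -0.17, 0.199]
tcp_rot: [2.985, 0.976, -0.0]
wrist_force: [-2.9, -0.2, 6.2]
width: 0.203
grip_force: 49.8
```

```bash
python3 st.py
```

```text
18.62 [ 0.5295 -0.17    0.199 ] yaw -53.8 q6 [-0.355  0.584] F [-2.9 -0.2  6.2] M [0.019 0.486 0.145] tau6 -0.459 0.20292797495905424
```

Call:
carry_out(series="0 0 0 -4;0 0 0 -4")

```text
time: 18.88
tool_pos: [0.5295, -0.17, 0.199]
tcp_rot: [3.046, 0.765, -0.0]
wrist_force: [-3.3, -0.3, 5.9]
width: 0.204
grip_force: 49.8
```

```bash
python3 st.py; python3 s.py s5
```

```text
18.88 [ 0.5295 -0.17    0.199 ] yaw -61.8 q6 [-0.355  0.724] F [-3.3 -0.3  5.9] M [0.002 0.485 0.141] tau6 -0.459 0.20401464490953575
18.875 [ 0.5295 -0.17    0.199 ] [-0.35  0.07  1.91 -0.    1.16  0.72] [0.002 0.485 0.141]
504.119241352219
stone 82
mean [ 0.5261 -0.1445  0.0719] slopes x,y [-0.005 -0.052]
[[ 528.3 -147.7]
 [  47.9   29.2]] 4.630376815795898
dark foot 157 [ 0.5056 -0.1991  0.07  ] [0.0707 0.0744 0.0848 0.109 ]
```

The side crop shows the foot at (323,250) low over the stone but not clearly touching. Joint-6 torque is a clean signal and still flat at 0.459, so there is no contact yet. I'll go on in 8° steps.

Call:
carry_out(series="0 0 0 -4;0 0 0 -4")

```text
time: 19.18
tool_pos: [0.5295, -0.17, 0.199]
tcp_rot: [3.092, 0.551, -0.0]
wrist_force: [-2.8, -0.1, 7.3]
width: 0.205
grip_force: 49.8
```

```bash
python3 st.py
```

```text
19.18 [ 0.5295 -0.17    0.199 ] yaw -69.8 q6 [-0.355  0.863] F [-2.8 -0.1  7.3] M [0.025 0.551 0.139] tau6 -0.43 0.20492636163836805
```

Call:
carry_out(series="0 0 0 -4;0 0 0 -4")

```text
time: 19.42
tool_pos: [0.5295, -0.1699, 0.199]
tcp_rot: [3.123, 0.334, -0.0]
wrist_force: [-2.6, 0.4, 7.3]
width: 0.203
grip_force: 49.8
```

```bash
python3 st.py
```

```text
19.43 [ 0.5295 -0.1699  0.199 ] yaw -77.8 q6 [-0.355  1.003] F [-2.6  0.4  7.3] M [0.11  0.535 0.192] tau6 -0.426 0.20275873031086594
```

Call:
carry_out(series="0 0 0 -4;0 0 0 -4")

```text
time: 19.68
tool_pos: [0.5295, -0.1699, 0.199]
tcp_rot: [3.139, 0.115, -0.0]
wrist_force: [-3.7, 0.6, 7.2]
width: 0.204
grip_force: 49.8
```

```bash
python3 st.py
```

```text
19.68 [ 0.5295 -0.1699  0.199 ] yaw -85.8 q6 [-0.355  1.143] F [-3.7  0.6  7.2] M [0.104 0.525 0.167] tau6 -0.424 0.20371935516408615
```

Call:
carry_out(series="0 0 0 -4;0 0 0 -4")

```text
time: 19.92
tool_pos: [0.5294, -0.1698, 0.199]
tcp_rot: [3.139, -0.104, -0.0]
wrist_force: [-2.9, 0.1, 6.5]
width: 0.205
grip_force: 49.8
```

```bash
python3 st.py
```

```text
19.93 [ 0.5294 -0.1698  0.199 ] yaw -93.8 q6 [-0.355  1.282] F [-2.9  0.1  6.5] M [0.121 0.527 0.05 ] tau6 -0.421 0.20473617948016481
```

Joint-6 torque stepped by about 0.029 N·m (expected 6 N × 4.46 mm = 0.027) between yaw −62° and −70°, then rose at about the spring's slope. I'll check by the foot's motion in the side images.

```bash
python3 s.py s6 >/dev/null
python3 - <<'E'
from h import *
g={k:np.load(k+".npz")["im"].astype(np.float32).mean(2) for k in ("s3","s4","s5","s6")}
# vertical luminance profile through the foot, columns 320-331
for v in range(196,222): print(v,[int(g[k][v,321:331].mean()) for k in g])
f=lambda k:cv2.resize(cv2.GaussianBlur(g[k],(3,3),0)[203:214,318:334],None,fx=8,fy=8,interpolation=cv2.INTER_CUBIC)
for a,b in (("s4","s5"),("s5","s6"),("s4","s6")):
    A=f(a);W=np.eye(2,3,dtype=np.float32)
    try: cc,W=cv2.findTransformECC(A,f(b),W,cv2.MOTION_TRANSLATION); print(a,b,cc,W[:,2]/8)
    except cv2.error as e: print("x")
E
python3 st.py
```

```text
196 [42, 41, 35, 42]
197 [40, 40, 37, 43]
198 [40, 40, 35, 38]
199 [44, 39, 38, 37]
200 [56, 43, 44, 44]
201 [65, 46, 45, 44]
202 [70, 53, 49, 50]
203 [74, 64, 61, 60]
204 [72, 67, 66, 67]
205 [58, 69, 67, 66]
206 [47, 74, 73, 72]
207 [42, 67, 77, 77]
208 [40, 56, 62, 63]
209 [35, 49, 49, 53]
210 [36, 47, 47, 50]
211 [60, 38, 44, 42]
212 [87, 36, 38, 35]
213 [111, 75, 61, 56]
214 [144, 127, 114, 111]
215 [155, 154, 153, 152]
216 [159, 162, 162, 161]
217 [151, 154, 153, 153]
218 [111, 113, 114, 114]
219 [72, 73, 72, 73]
220 [61, 61, 62, 62]
221 [60, 60, 60, 61]
s4 s5 0.9683386800744401 [0.064421   0.37193918]
s5 s6 0.9541053008543399 [ 0.23722284 -0.03703079]
s4 s6 0.9674172064434439 [0.27882484 0.3340601 ]
19.98 [ 0.5295 -0.1698  0.199 ] yaw -93.9 q6 [-0.355  1.285] F [-2.5  0.8  6.9] M [ 0.101  0.515 -0.09 ] tau6 0.105 0.20635486927528565
```

The foot moved between s4 and s5 (0.37 px) and stood still from s5 to s6. So it touched at yaw ≈ −62.5°, and the target is −152.5°. q6 then ends near 2.31, within its range.

Call:
carry_out(series="0 0 0 -7;0 0 0 -8;0 0 0 -8;0 0 0 -8;0 0 0 -8;0 0 0 -8;0 0 0 -7;0 0 0 -3;0 0 0 0;0 0 0 0")

```text
time: 21.22
tool_pos: [0.5296, -0.1696, 0.199]
tcp_rot: [-2.711, 1.587, -0.0]
wrist_force: [-2.2, 1.2, 6.6]
width: 0.199
grip_force: 49.9
```

```bash
python3 st.py
```

```text
21.23 [ 0.5296 -0.1696  0.199 ] yaw -150.7 q6 [-0.355  2.275] F [-2.2  1.2  6.6] M [ 0.21   0.434 -0.087] tau6 -0.067 0.1988227853804353
```

Call:
carry_out(series="0 0 0 -1.5;0 0 0 0")

```text
time: 21.48
tool_pos: [0.5296, -0.1696, 0.199]
tcp_rot: [-2.69, 1.622, -0.0]
wrist_force: [-2.1, -0.1, 6.8]
width: 0.205
grip_force: 49.9
```

Call:
carry_out(series="0 0 0 0;0 0 0 0;0 0 0 0;0 0 0 0;0 0 0 0", jaw=0.3)

```text
time: 22.1
tool_pos: [0.5295, -0.1696, 0.1979]
tcp_rot: [2.69, -1.622, -0.0]
wrist_force: [-0.7, -0.0, 0.0]
width: 0.646
grip_force: 0.0
```

Call:
carry_out(series="0 0 0.03 0;0 0 0.06 0;0 0 0.06 0;-0.04 0 0.04 0;-0.06 0 0 0;-0.04 0 0 0;0 0 0 0;0 0 0 0")

```text
time: 23.1
tool_pos: [0.39, -0.1698, 0.3882]
tcp_rot: [-2.69, 1.623, -0.002]
wrist_force: [-0.6, -0.3, 0.7]
width: 0.648
grip_force: 0.0
```

```bash
python3 st.py; python3 s.py s7
python3 - <<'E'
from h import *
im,d,K,Rm,p=cam("top"); P=cloud(d,K,Rm,p).reshape(-1,3); I=im.reshape(-1,3).astype(int)
m=(abs(P[:,0]-.529)<.06)&(abs(P[:,1]+.169)<.06)&(P[:,2]>.195)&(P[:,2]<.235)
print("knob",np.round(cv2.minAreaRect((P[m][:,:2]*1000).astype(np.float32))[0],1),cv2.minAreaRect((P[m][:,:2]*1000).astype(np.float32))[1:])
red=m&(I[:,2]>150)&(I[:,1]<80); r=P[red][:,:2].mean(0)-P[m][:,:2].mean(0); print("red dir",red.sum(),np.degrees(np.arctan2(r[1],r[0])))
E
```

```text
23.1 [ 0.39   -0.1698  0.3882] yaw -152.2 q6 [-0.469  2.187] F [-0.6 -0.3  0.7] M [-0.008  0.005 -0.019] tau6 -0.003 0.647761865524173
23.1 [ 0.39   -0.1698  0.3882] [-0.47 -0.28  1.89  0.    1.53  2.19] [-0.008  0.005 -0.019]
504.119241352219
stone 109
mean [ 0.5228 -0.1535  0.0739] slopes x,y [-0.01  -0.062]
[[ 527.9 -167.9]
 [  71.1   47.3]] 88.9459228515625
dark foot 138 [ 0.509  -0.1991  0.071 ] [0.073  0.0778 0.085  0.11  ]
knob [ 531.  -168.5] ((18.143184661865234, 73.57991027832031), 27.681089401245117)
red dir 13 119.12310331502043
```

View pics/s7.png

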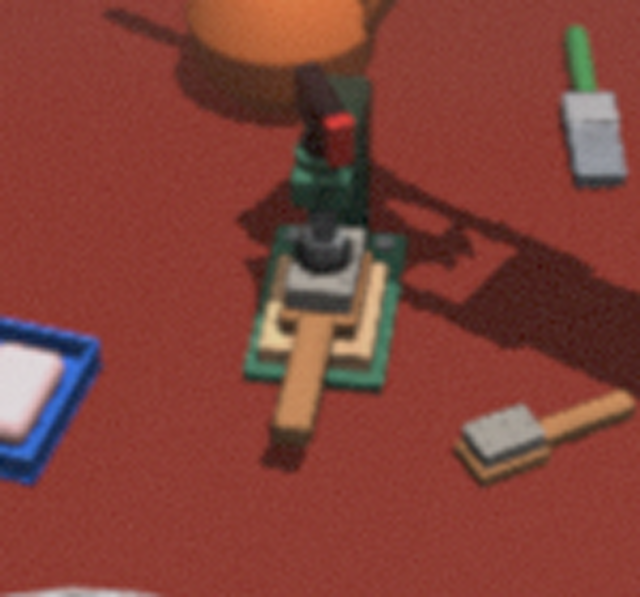

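The foot (323,250) sits on the stone, with the handle straight out at (292,400). The knob's red end now points to 117.7–119°, which is about 240° clockwise from the start, as commanded. The robot is clear, so I'm handing in.

```bash
python3 -c "
from workcell import bot
print(bot.finish_job())"
```

```text
the job is handed in; nothing more can be done
None
```

I handed the job in after about 23 s: the holder lies stone up on the anvil, centred under the foot to about 1 mm, handle straight out, and the knob is about a quarter turn (roughly 90°) past first contact, with the robot clear and nothing else touched.

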